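# Bind the punched impression plates with a pin

## Robot

A 7-joint arm with a two-finger parallel gripper is mounted at the origin on a cart in front of the work surface, level with it; the furniture and walls round the work are solid. World frame = base frame: x ahead of the robot, y to its left, z up, the work surface at z = 0. Lengths are in mm, angles in rad, forces in N, time in s.
With the tool pointing down it reaches from about 425 to 875 mm from the base axis. Payload 9.9 kg.
Tool frame: the origin (TCP) lies on the centre line of the jaws, within the pads' length; the fingertips stand 11 mm ahead of it and the grasp point (between the pads) lies 8 mm behind it (robot.tcp_to_tips is the distance from the TCP to the fingertips, in mm); z points along the fingers, y is the direction in which the jaws open and shut (so a half turn about z gives the same grasp; the last joint's range is limited). The gripper opens to 85 mm and grips with 20 to 120 N. Pads are 22 mm wide; open, the fingers measure 114 mm over their backs; the gripper's body (76 mm by 85 mm) begins 54 mm behind the grasp point. The pads swing forward as they close: fully open they stand 13 mm farther back than shut.
Start: joints at [-0.084, 0.576, 0.025, 1.437, -0.015, 1.129, -0.057], TCP at [675.003, 0.006, 242.289] pointing down, gripper open.
Joint ranges: [-2.76, 2.76], [-0.34, 2.15], [-1.52, 1.57], [0.19, 2.46], [-1.09, 4.23], [0.17, 1.99], [-2.82, 2.82]. Speed limits (rad/s): [2.22, 2.22, 3.01, 3.01, 3.14, 3.14, 3.14].

## Interface

Orientations are given as a 3x3 rotation matrix whose columns are the frame's x, y, z axes.
In Python, from bench import robot, eyes gives the robot as it stands.
- The arm moves only by the tool servo_tool, never from a script. Its arguments are lists of equal length, an entry for each row: "delta_pos": the shift along the tool's x, y, z in cm, a list of three; "spin": the turn about the tool's z in rad. A call has exactly 10 rows; each row is the pose to reach, as a shift and turn from the pose measured when the call began, along the tool's axes at that moment; what a row does not reach only later rows make up. A row lasts 1/10 s, in which the tool goes at most 50 mm and 8.59 degrees, less where a joint would pass 70% of its speed; a pose out of reach is approached as far as the arm can. A call with a gripper value outside its range is refused whole. "jaw" is the finger opening in cm, from 0 to 8.54, set as the call begins (left out, the last holds). The fingers move at their own pace and stop on an object; "squeeze" is the grip in N (left out, the last holds). Time passes only in rows, so rows that repeat a pose let the fingers close, or fill a call up. It gives the time, the measured TCP pose, the force and the opening at its end, in the units of the state.
- robot.sense(): the state, without advancing time (a new reading comes with each control period).
- eyes.snapshot(name): name is "scene" or "side" or "wrist"; returns the picture (384x512x3 uint8, blue, green, red); there is no depth.
- eyes.camera_params(name): a dict with "vfov" (degrees; the focal length in pixels is half the picture's height over the tangent of half this angle, whatever the lens; pixels are square), "cx", "cy" (the principal point, pixels), "cam_to_world" (4x4, takes a point from camera to world coordinates). Camera axes: x right, y down, z forward; pixel columns grow to the right and rows downward; lengths in mm; the calibration is good to about 2 mm. A picture is of the moment at which its call begins: read the wrist's pose just before it. camera_params takes no time and is no camera call; for the wrist camera it gives the pose at the moment of the call.
- robot.close_job(): hands the job in, once; it reports no verdict.
The state is a dict: "time_s": time; "joint_pos": joint angles; "qvel": joint speeds; "joint_efforts": joint torques, N m; "position": TCP position; "orientation": TCP orientation; "contact_force": force on the tool from outside, world axes, zero at the start; "torque": the same for the moment, N m; "finger_gap": finger opening in mm.
Only numpy, scipy, OpenCV 4.12 (cv2) and the standard library are available. Lean on these libraries where they do the work, as an engineer would, in place of code of your own. Each camera call takes 0.05 s, during which the arm holds its last target. There are 200 camera calls.

## Task

Three punched plastic impression plates lie askew on the binding jig. Push the stack gently home against both fences of the jig so that all the holes line up over the hole in the jig, then take the pin from its stand, push it firmly down through all three plates, driving the tight plug in the jig's hole down before it, until its collar sits flat on the top plate, and let go. Stop pushing as soon as things seat, without ramming plates or pin, and leave the jar, the vial and the hand stamp where they stand.

Things in the scene. Friction and masses are not known exactly. Their poses are not given: they have to be found in the camera images.
- jig: Grey binding jig fixed to the desk; origin on the desk. Its block (x -38 to 58, y -28 to 48 mm) has its flat top 26 mm up and two rigid steel fences on it. The -x and -y sides are open; plates that are home span x -50 to 50, y -40 to 40 mm, so they overhang there and fingertips can reach down beside the block to just below the bottom plate (at the start plates lie 8 to 18 mm further out, both ways).
- far_fence (a point): Middle of the inner face of the jig's far fence, half-way up it: the plane x = 50 mm of the jig, 16 mm high above the block's top, 88 mm long. Axes of the jig; plates are pushed to it along +x. It does not yield: stop on force.
- left_fence (a point): Middle of the inner face of the jig's left fence, half-way up it: the plane y = 40 mm of the jig, 16 mm high above the block's top, 96 mm long. Axes of the jig; plates are pushed to it along +y. It does not yield: stop on force.
- jig_hole (a point): Centre of the mouth of the jig's 13.5 mm through hole, on the block's top, 26 mm above the desk, at x = 25, y = 18 mm of the jig; axes of the jig. 12 to 16 mm below the mouth a tight rubber plug fills the hole; the pin must drive it down to get home. It yields to a steady 15 N or so (the pin's weight does not move it) and does not spring back.
- plate_bottom_hole (a point): The lowest of three equal loose rigid, slick white plastic plates (about 60 g), 100 x 80 x 6 mm (x, y, z), lying askew on the jig. The point is the centre of its 13.5 mm round hole, half-way through its thickness; axes of the plate, long side along x. The hole is 25 mm from the +x edge, 22 mm from the +y edge: with these edges flush on the fences it is over the jig's hole.
- plate_middle_hole (a point): The middle one of three equal loose rigid, slick white plastic plates (about 60 g), 100 x 80 x 6 mm (x, y, z), lying askew on the jig. The point is the centre of its 13.5 mm round hole, half-way through its thickness; axes of the plate, long side along x. The hole is 25 mm from the +x edge, 22 mm from the +y edge: with these edges flush on the fences it is over the jig's hole.
- plate_top_hole (a point): The uppermost of three equal loose rigid, slick white plastic plates (about 60 g), 100 x 80 x 6 mm (x, y, z), lying askew on the jig. The point is the centre of its 13.5 mm round hole, half-way through its thickness; axes of the plate, long side along x. The hole is 25 mm from the +x edge, 22 mm from the +y edge: with these edges flush on the fences it is over the jig's hole.
- pin_mid (a point): Loose upright pin, 72 mm long, 60 g; the point is on its axis half-way up, 36 mm above the tip; z up. From the tip: 4 mm taper (9 to 12 mm wide), 12 mm shaft up to 38 mm, collar 24 mm wide from 38 to 42 mm, black handle 16 mm wide from 42 to 72 mm, to be gripped from above. Home through the plates (stack 18 mm thick), this point is 16 mm above the jig's hole mouth.
- stand: Black block 44 x 44 x 40 mm fixed to the desk, origin at the centre of its underside. At the start the pin hangs upright in its hole (2 mm of play), collar on the block's top.
- jar_light: White powder jar with a ribbed lid, 48 mm across, 65 mm tall, standing loose; origin at the centre of its underside. A bystander.
- vial_amber: Brown vial with a pale cap, 41 mm across, 86 mm tall, standing loose; origin at the centre of its underside. A bystander.
- stamp: Wooden hand stamp, 34 mm across, 68 mm tall, standing loose; origin at the centre of its underside. A bystander.
Mind the look-alikes: they are no part of the job. What is shaped like the part that bears pin_mid but orange is not meant.

How it is judged:
By the outcome, as a careful person would: the job done as asked, in the order asked, and still so for the second after the job is handed in, with the robot touching nothing.
It also fails if it takes over 72 s, if anything falls off the work surface, if the arm or the gripper's body presses on something with over 40 N, if the wrist force passes 120 N, or if a joint passes its speed limit or range.

## Working session

There is one attempt and no reset: what is moved stays moved. The work goes in short steps, Python scripts to look and compute and a tool call to move; the robot and the scene stay as the last step left them, time stands still between calls to the robot, and variables do not carry over. Pictures are saved under pics/ and viewed, about 8 in all and at most 12, crops included, and the job is handed in when it is done.

Besides the shell and the picture viewer there is one more tool, called as name(argument=value, ...), one argument or row to a line, values as JSON. servo_tool: Moves the arm, as the interface text tells. Its arguments: {"type":"object","properties":{"delta_pos":{"type":"array"},"spin":{"type":"array"},"jaw":{"type":"number"},"squeeze":{"type":"number"}},"required":["delta_pos","spin"]}

```bash
mkdir -p pics
cat > h.py <<'E'
import numpy as np, cv2
from bench import robot, eyes
def snap(n,f):
    p=eyes.camera_params(n); im=eyes.snapshot(n); cv2.imwrite('pics/'+f+'.png',im); np.save('pics/'+f+'.npy',p,allow_pickle=True); return im,p
def load(f): return cv2.imread('pics/'+f+'.png'), np.load('pics/'+f+'.npy',allow_pickle=True).item()
def foc(p): return 192/np.tan(np.radians(p['vfov'])/2)
def ray(p,u,v):
    T=np.array(p['cam_to_world']); d=T[:3,:3]@np.array([(u-p['cx'])/foc(p),(v-p['cy'])/foc(p),1]); return T[:3,3],d
def atz(p,u,v,z):
    o,d=ray(p,u,v); return o+d*(z-o[2])/d[2]
def proj(p,X):
    T=np.array(p['cam_to_world']); c=T[:3,:3].T@(np.array(X)-T[:3,3]); return c[:2]/c[2]*foc(p)+[p['cx'],p['cy']]
def tri(*prs):
    A=0;b=0
    for p,u,v in prs:
        o,d=ray(p,u,v); d=d/np.linalg.norm(d); M=np.eye(3)-np.outer(d,d); A=A+M; b=b+M@o
    return np.linalg.solve(A,b)
E
python3 - <<'E'
from h import *
a,p=snap('scene','s0'); b,q=snap('side','d0'); w,r=snap('wrist','w0')
np.set_printoptions(precision=3,suppress=True)
for x in (p,q,r): print(x)
print(robot.sense())
m=np.vstack([np.hstack([a,b]),np.hstack([w,w*0])]); cv2.imwrite('pics/m0.png',cv2.resize(m,(800,600),interpolation=cv2.INTER_AREA))
E
```

```text
{'vfov': 42.73115992105329, 'cx': 264.0528804869084, 'cy': 187.88768755518944, 'cam_to_world': array([[    0.842,    -0.25 ,     0.478,   160.07 ],
       [   -0.54 ,    -0.385,     0.749, -1026.216],
       [   -0.003,    -0.888,    -0.459,   463.015],
       [    0.   ,     0.   ,     0.   ,     1.   ]])}
{'vfov': 44.55713511658988, 'cx': 256.39901994987474, 'cy': 191.0641338408337, 'cam_to_world': array([[    0.998,    -0.053,     0.035,   576.786],
       [   -0.059,    -0.584,     0.81 , -1040.738],
       [   -0.022,    -0.81 ,    -0.586,   554.582],
       [    0.   ,     0.   ,     0.   ,     1.   ]])}
{'vfov': 64.26710234843699, 'cx': 262.0178518939934, 'cy': 197.84404894013213, 'cam_to_world': array([[  1.   ,   0.   ,  -0.001, 674.326],
       [ -0.   ,  -0.952,  -0.306,  79.278],
       [ -0.001,   0.306,  -0.952, 373.754],
       [  0.   ,   0.   ,   0.   ,   1.   ]])}
{'time_s': 0.15, 'joint_pos': array([-0.084,  0.576,  0.025,  1.438, -0.015,  1.129, -0.056]), 'qvel': array([ 0.   , -0.001, -0.   , -0.002,  0.001, -0.001,  0.   ]), 'joint_efforts': array([  0.004, -76.626,   2.253, -28.618,   0.016,   0.01 ,  -0.   ]), 'position': array([674.667,   0.038, 241.634]), 'orientation': array([[-0.   ,  1.   , -0.001],
       [ 1.   ,  0.   , -0.   ],
       [-0.   , -0.001, -1.   ]]), 'contact_force': array([-0.423, -0.364,  0.63 ]), 'torque': array([-0.009,  0.034,  0.062]), 'finger_gap': 85.36980488692713}
```

View pics/m0.png

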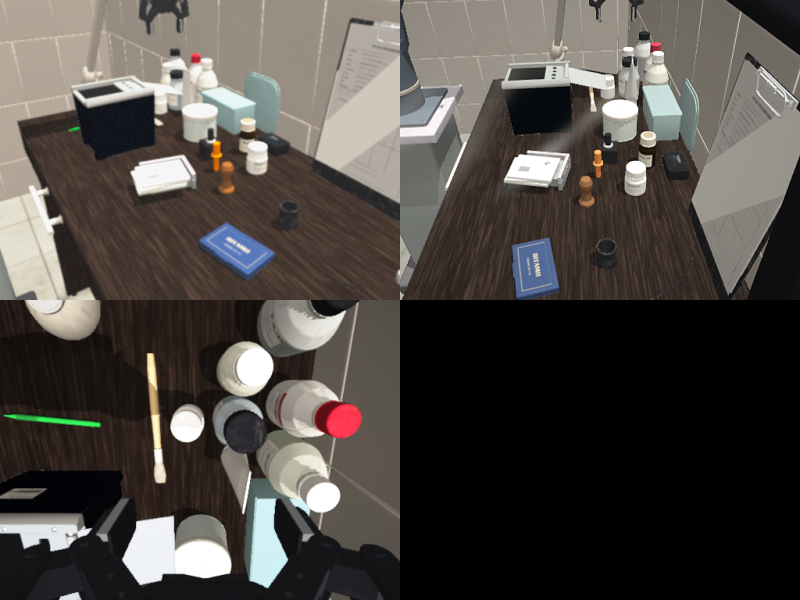

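Run:
```python
from h import *
a,p=load('s0'); b,q=load('d0')
A=cv2.resize(a[150:265,160:360],None,fx=4,fy=4,interpolation=cv2.INTER_CUBIC)[:300]
c1=cv2.resize(a[160:260,160:360],(800,400)) ; 
x=cv2.resize(a[165:265,160:360],(600,300),interpolation=cv2.INTER_CUBIC); y=cv2.resize(b[165:265,125:325],(600,300),interpolation=cv2.INTER_CUBIC)
cv2.imwrite('pics/m1.png',np.vstack([x,y]))
for n,P,u,v in [('jig',q,179,218),('stand',q,265,200),('orange',q,253,228),('jigS',p,208,225)]: print(n,atz(P,u,v,40))
```

```text
jig [ 468.120302   -397.44993501   40.        ]
stand [ 621.60522944 -358.67222943   40.        ]
orange [ 595.5609085  -435.34018549   40.        ]
jigS [ 452.40315161 -397.76594145   40.        ]
```

View pics/m1.png

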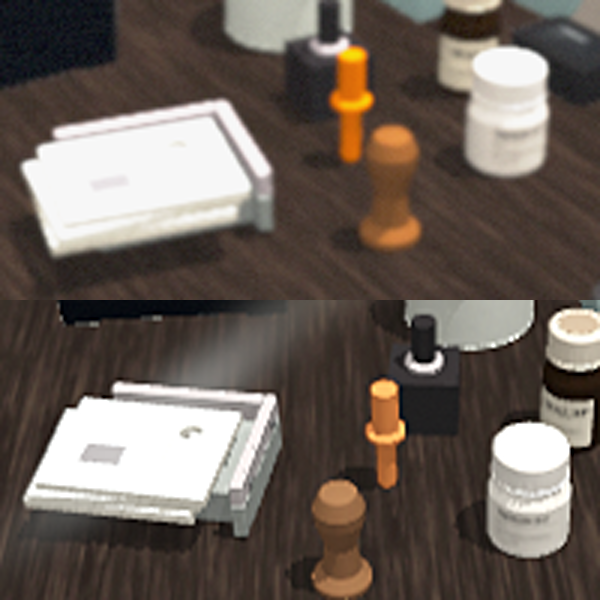

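servo_tool(
  delta_pos=[
    [-4,-1.2,0],
    [-9,-2.6,0],
    [-14,-4,0],
    [-19,-5.4,0],
    [-24,-6.8,0],
    [-29,-8.2,0],
    [-34,-9.6,0],
    [-39,-11,0],
    [-44,-12.5,0],
    [-48,-13.5,0],
  ],
  spin=[0,0,0,0,0,0,0,0,0,0],
)

```text
time_s: 1.15
position: [540.4, -475.1, 241.7]
orientation: [[-0.0, 1.0, -0.002], [1.0, 0.0, 0.0], [0.0, -0.002, -1.0]]
contact_force: [-0.1, 0.4, -0.9]
finger_gap: 85.6
```

Run:
```python
from h import *
w,r=snap('wrist','w1'); s=robot.sense(); print(s['position'],s['time_s'],r['cam_to_world'])
cv2.imwrite('pics/w1b.png',cv2.resize(w,(800,600),interpolation=cv2.INTER_CUBIC))
```

```text
[ 534.34712744 -485.48415077  241.13537836] 1.2 [[ 9.99999744e-01  1.60839234e-04 -6.97468959e-04  5.40119385e+02]
 [-5.98756488e-05 -9.52214040e-01 -3.05431528e-01 -3.95887878e+02]
 [-7.13265108e-04  3.05431492e-01 -9.52213787e-01  3.73915954e+02]
 [ 0.00000000e+00  0.00000000e+00  0.00000000e+00  1.00000000e+00]]
```

View pics/w1b.png

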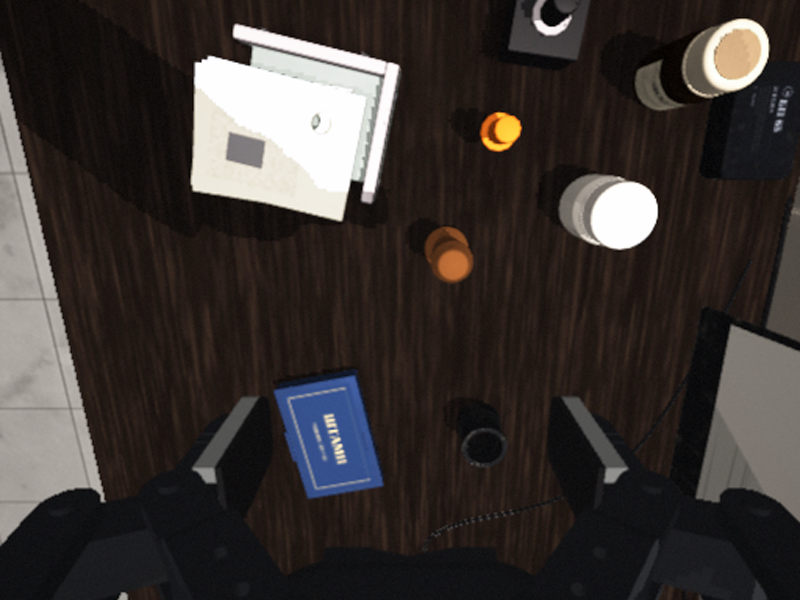

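servo_tool(
  delta_pos=[
    [2,-0.3,0.5],
    [4,-0.6,1.5],
    [6,-0.9,2.5],
    [7,-1,3.5],
    [7.5,-1,4],
    [7.5,-1,4],
    [7.5,-1,4],
    [7.5,-1,4],
    [7.5,-1,4],
    [7.5,-1,4],
  ],
  spin=[0,0,0,0,0,0,0,0,0,0],
)

```text
time_s: 2.2
position: [524.9, -411.1, 200.9]
orientation: [[0.01, 1.0, -0.005], [1.0, -0.01, -0.007], [-0.007, -0.005, -1.0]]
contact_force: [0.2, 0.4, -0.7]
finger_gap: 85.7
```

Run:
```python
from h import *
w,r=snap('wrist','w2'); s=robot.sense(); print(s['position'],s['time_s'])
cv2.imwrite('pics/w2b.png',cv2.resize(w[0:270,90:450],(800,600),interpolation=cv2.INTER_CUBIC))
```

```text
[ 524.8723737  -410.98551845  200.8881442 ] 2.25
```

View pics/w2b.png

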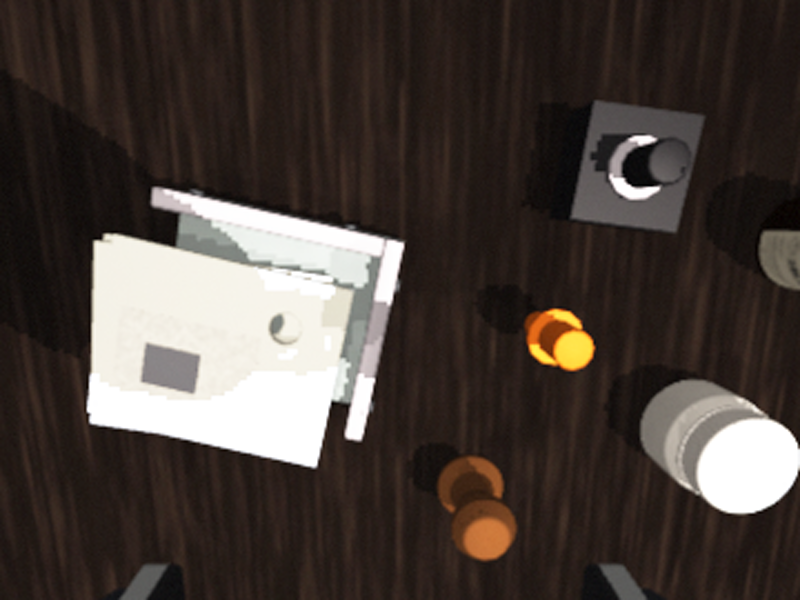

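Run:
```python
from h import *
np.set_printoptions(precision=1,suppress=True)
w,r=load('w2')
W=lambda u,v,z: atz(r,90+u*.45,v*.45,z)
def show(n,u,v,z): X=W(u,v,z); print(n,X); return X
L0=show('L0',152,207,42);L1=show('L1',383,255,42);F0=show('F0',385,242,42);F1=show('F1',347,438,42)
C=[show('c',*c,44) for c in [(115,235),(352,285),(317,466),(90,423)]]
for i in range(4): d=C[(i+1)%4]-C[i]; print(np.linalg.norm(d),np.degrees(np.arctan2(d[1],d[0])))
for a,b in((L0,L1),(F0,F1)): d=b-a; print('f',np.linalg.norm(d),np.degrees(np.arctan2(d[1],d[0])))
show('hole',286,327,44)
S=[show('st',*c,40) for c in [(592,100),(703,115),(677,233),(571,217)]]; print(np.mean(S,0))
show('collar',637,167,44);show('handle',669,160,74)
show('stamp',484,537,68);show('stampbase',470,487,5);show('jar',740,462,65);show('or',573,350,70)
```

```text
L0 [ 431.3 -326.3   42. ]
L1 [ 524.7 -346.1   42. ]
F0 [ 525.6 -340.9   42. ]
F1 [ 507.7 -425.5   42. ]
c [ 415.6 -337.    44. ]
c [ 511.7 -357.9   44. ]
c [ 493.9 -438.1   44. ]
c [ 393.8 -416.8   44. ]
98.38903456260779 -12.279576952244394
82.11680159644108 -102.53437845302616
102.36392673184467 168.01309382497752
82.75268801910438 74.71501639644649
f 95.50922493319652 -11.938386677451694
f 86.4407779729964 -101.93817907792793
hole [ 483.3 -375.1   44. ]
st [ 606.6 -288.8   40. ]
st [ 650.4 -294.6   40. ]
st [ 645.8 -338.7   40. ]
st [ 601.7 -332.    40. ]
[ 626.1 -313.5   40. ]
collar [ 625.3 -313.5   44. ]
handle [ 626.  -313.1   74. ]
stamp [ 567.1 -462.4   68. ]
stampbase [ 568.6 -464.9    5. ]
jar [ 673.2 -430.1   65. ]
or [ 598.5 -381.2   70. ]
```

servo_tool(
  delta_pos=[
    [-1,-2,1],
    [-2,-4.5,3],
    [-3,-7,5],
    [-4,-8.3,7],
    [-4.1,-8.4,9],
    [-4.1,-8.4,11],
    [-4.1,-8.4,12],
    [-4.1,-8.4,12],
    [-4.1,-8.4,12],
    [-4.1,-8.4,12],
  ],
  spin=[0.1,0.198,0.198,0.198,0.198,0.198,0.198,0.198,0.198,0.198],
  jaw=4.0,
)

```text
time_s: 3.25
position: [440.4, -452.3, 82.7]
orientation: [[0.207, 0.978, -0.004], [0.978, -0.207, -0.008], [-0.009, -0.003, -1.0]]
contact_force: [-0.4, 0.1, 0.3]
finger_gap: 40.0
```

```bash
cat > st.py <<'E'
from h import *
np.set_printoptions(precision=3,suppress=True)
s=robot.sense(); R=s['orientation']; P=s['position']
J=np.array([[.9784,-.2069],[.2069,.9784]]); O=np.array([467.4,-374.9])
print(s['time_s'],P.round(1),'jig',(J@(P[:2]-O)).round(1),'F',s['contact_force'].round(1),'Fjig',(J@s['contact_force'][:2]).round(1),'gap',round(s['finger_gap'],1),'tips',robot.tcp_to_tips)
print(R); print('tool x in jig',J@R[:2,0],'yaw err',np.arctan2(*(J@R[:2,0])))
E
python3 st.py
```

```text
3.25 [ 440.4 -452.3   82.7] jig [-10.4 -81.4] F [-0.4  0.1  0.3] Fjig [-0.4  0. ] gap 40.0 tips 11.0
[[ 0.207  0.978 -0.004]
 [ 0.978 -0.207 -0.008]
 [-0.009 -0.003 -1.   ]]
tool x in jig [-0.  1.] yaw err -0.00038826471101647127
```

servo_tool(
  delta_pos=[
    [0,0,1.5],
    [0,0,3],
    [0,0,4.5],
    [0,0,5.5],
    [0,0,5.5],
    [0.2,0,5.5],
    [0.4,0,5.5],
    [0.6,0,5.5],
    [0.8,0,5.5],
    [0.8,0,5.5],
  ],
  spin=[0,0,0,0,0,0,0,0,0,0],
)

```text
time_s: 4.25
position: [442.2, -444.6, 28.0]
orientation: [[0.206, 0.979, -0.004], [0.979, -0.206, -0.008], [-0.009, -0.002, -1.0]]
contact_force: [-0.0, 0.6, 0.3]
finger_gap: 40.3
```

```bash
python3 st.py
```

```text
4.25 [ 442.2 -444.6   28. ] jig [-10.3 -73.4] F [-0.   0.6  0.3] Fjig [-0.2  0.6] gap 40.3 tips 11.0
[[ 0.206  0.979 -0.004]
 [ 0.979 -0.206 -0.008]
 [-0.009 -0.002 -1.   ]]
tool x in jig [-0.001  1.   ] yaw err -0.0009723844904866901
```

servo_tool(
  delta_pos=[
    [0.2,0,0],
    [0.4,0,0],
    [0.6,0,0],
    [0.8,0,0],
    [1.0,0,0],
    [1.2,0,0],
    [1.4,0,0],
    [1.6,0,0],
    [1.8,0,0],
    [1.8,0,0],
  ],
  spin=[0,0,0,0,0,0,0,0,0,0],
)

```text
time_s: 5.25
position: [446.0, -426.6, 27.8]
orientation: [[0.206, 0.979, -0.004], [0.979, -0.206, -0.008], [-0.008, -0.002, -1.0]]
contact_force: [0.7, -0.2, 0.1]
finger_gap: 40.1
```

```bash
python3 st.py|head -1
```

```text
5.25 [ 446.  -426.6   27.8] jig [-10.3 -55. ] F [ 0.7 -0.2  0.1] Fjig [ 0.7 -0.1] gap 40.1 tips 11.0
```

servo_tool(
  delta_pos=[
    [0.05,0,0],
    [0.1,0,0],
    [0.14,0,0],
    [0.18,0,0],
    [0.22,0,0],
    [0.26,0,0],
    [0.29,0,0],
    [0.32,0,0],
    [0.32,0,0],
    [0.32,0,0],
  ],
  spin=[0,0,0,0,0,0,0,0,0,0],
)

```text
time_s: 6.25
position: [446.4, -424.1, 27.8]
orientation: [[0.206, 0.978, -0.004], [0.978, -0.206, -0.008], [-0.009, -0.002, -1.0]]
contact_force: [-1.3, -4.8, -1.4]
finger_gap: 39.9
```

```bash
python3 st.py|head -1
```

```text
6.25 [ 446.4 -424.1   27.8] jig [-10.4 -52.5] F [-1.3 -4.8 -1.4] Fjig [-0.3 -4.9] gap 39.9 tips 11.0
```

servo_tool(
  delta_pos=[
    [0.08,0,0],
    [0.1,0,0],
    [0.12,0,0],
    [0.14,0,0],
    [0.14,0,0],
    [0.14,0,0],
    [0.14,0,0],
    [0.14,0,0],
    [0.14,0,0],
    [0.14,0,0],
  ],
  spin=[0,0,0,0,0,0,0,0,0,0],
)

```text
time_s: 7.25
position: [446.3, -424.1, 28.0]
orientation: [[0.207, 0.978, -0.004], [0.978, -0.207, -0.01], [-0.011, -0.002, -1.0]]
contact_force: [-1.7, -6.8, -1.4]
finger_gap: 39.9
```

```bash
python3 st.py|head -1
```

```text
7.25 [ 446.3 -424.1   28. ] jig [-10.5 -52.5] F [-1.7 -6.8 -1.4] Fjig [-0.3 -7. ] gap 39.9 tips 11.0
```

servo_tool(
  delta_pos=[
    [-0.5,0,0],
    [-1,0,0],
    [-1.2,0,-2],
    [-1.2,-0.5,-5],
    [-0.5,-2,-6],
    [1,-4,-6],
    [3,-6,-6],
    [5.2,-7.5,-6],
    [5.2,-7.5,-6],
    [5.2,-7.5,-6],
  ],
  spin=[0,0,0,0.14,0.28,0.42,0.56,0.7,0.84,0.98],
)

```text
time_s: 8.25
position: [384.1, -355.8, 87.8]
orientation: [[0.93, 0.369, -0.003], [0.368, -0.93, -0.009], [-0.006, 0.007, -1.0]]
contact_force: [0.3, -1.1, -0.1]
finger_gap: 40.0
```

```bash
python3 st.py
```

```text
8.25 [ 384.1 -355.8   87.8] jig [-85.5   1.4] F [ 0.3 -1.1 -0.1] Fjig [ 0.5 -1.1] gap 40.0 tips 11.0
[[ 0.93   0.369 -0.003]
 [ 0.368 -0.93  -0.009]
 [-0.006  0.007 -1.   ]]
tool x in jig [0.833 0.553] yaw err 0.9850035076232582
```

servo_tool(
  delta_pos=[
    [0,0,0],
    [0,0,0],
    [0,0,0.5],
    [0,0,1.5],
    [0,0,3],
    [0,0,4.5],
    [0,0,6],
    [0,0,6],
    [0,0,6],
    [0,0,6],
  ],
  spin=[0.14,0.28,0.42,0.54,0.586,0.586,0.586,0.586,0.586,0.586],
)

```text
time_s: 9.25
position: [384.2, -356.5, 28.4]
orientation: [[0.978, -0.207, -0.003], [-0.207, -0.978, -0.009], [-0.001, 0.009, -1.0]]
contact_force: [-0.1, 0.0, -0.8]
finger_gap: 40.1
```

```bash
python3 st.py
```

```text
9.25 [ 384.2 -356.5   28.4] jig [-85.2   0.7] F [-0.1  0.  -0.8] Fjig [-0.1  0. ] gap 40.1 tips 11.0
[[ 0.978 -0.207 -0.003]
 [-0.207 -0.978 -0.009]
 [-0.001  0.009 -1.   ]]
tool x in jig [ 1. -0.] yaw err 1.5708345191790316
```

servo_tool(
  delta_pos=[
    [0.3,0,0],
    [0.6,0,0],
    [0.8,0,0],
    [1.0,0,0],
    [1.2,0,0],
    [1.4,0,0],
    [1.6,0,0],
    [1.8,0,0],
    [1.95,0,0],
    [1.95,0,0],
  ],
  spin=[0,0,0,0,0,0,0,0,0,0],
)

```text
time_s: 10.25
position: [403.5, -360.6, 28.4]
orientation: [[0.978, -0.207, -0.002], [-0.207, -0.978, -0.009], [-0.0, 0.01, -1.0]]
contact_force: [-0.3, -0.5, 0.2]
finger_gap: 40.2
```

servo_tool(
  delta_pos=[
    [0.04,0,0],
    [0.08,0,0],
    [0.12,0,0],
    [0.16,0,0],
    [0.2,0,0],
    [0.24,0,0],
    [0.27,0,0],
    [0.3,0,0],
    [0.3,0,0],
    [0.3,0,0],
  ],
  spin=[0,0,0,0,0,0,0,0,0,0],
)

```text
time_s: 11.25
position: [406.5, -361.2, 28.4]
orientation: [[0.978, -0.207, -0.002], [-0.207, -0.978, -0.009], [-0.0, 0.01, -1.0]]
contact_force: [-1.0, -1.3, -0.3]
finger_gap: 40.0
```

```bash
python3 st.py
```

```text
11.25 [ 406.5 -361.2   28.4] jig [-62.4   0.8] F [-1.  -1.3 -0.3] Fjig [-0.7 -1.5] gap 40.0 tips 11.0
[[ 0.978 -0.207 -0.002]
 [-0.207 -0.978 -0.009]
 [-0.     0.01  -1.   ]]
tool x in jig [1. 0.] yaw err 1.5706181344272696
```

servo_tool(
  delta_pos=[
    [0.03,0,0],
    [0.06,0,0],
    [0.09,0,0],
    [0.12,0,0],
    [0.14,0,0],
    [0.16,0,0],
    [0.18,0,0],
    [0.18,0,0],
    [0.18,0,0],
    [0.18,0,0],
  ],
  spin=[0,0,0,0,0,0,0,0,0,0],
)

```text
time_s: 12.25
position: [406.8, -361.2, 28.2]
orientation: [[0.978, -0.208, -0.004], [-0.208, -0.978, -0.008], [-0.003, 0.009, -1.0]]
contact_force: [-6.4, 2.0, 2.7]
finger_gap: 39.7
```

```bash
python3 st.py|head -1
```

```text
12.25 [ 406.8 -361.2   28.2] jig [-62.2   0.8] F [-6.4  2.   2.7] Fjig [-6.7  0.7] gap 39.7 tips 11.0
```

servo_tool(
  delta_pos=[
    [-0.5,0,0],
    [-1.2,0,0],
    [-1.5,0,-2],
    [-1.5,0,-5],
    [-1,0,-8],
    [0,-0.5,-11],
    [1,-1.5,-12],
    [2,-1.5,-12],
    [2,-1.5,-12],
    [2,-1.5,-12],
  ],
  spin=[0,0,0,0,0,0,0,0,0,0],
)

```text
time_s: 13.25
position: [429.2, -349.7, 147.0]
orientation: [[0.978, -0.208, -0.006], [-0.208, -0.978, -0.007], [-0.004, 0.009, -1.0]]
contact_force: [0.3, 0.5, -0.2]
finger_gap: 40.3
```

```bash
python3 st.py|head -1
python3 - <<'E'
from h import *
w,r=snap('wrist','w3'); J=np.array([[.9784,.2069],[-.2069,.9784]]).T
J=np.array([[.9784,.2069],[-.2069,.9784]]); O=np.array([467.4,-374.9])
h=O+J@[25,18]; print('hole',h,proj(r,[*h,44]),proj(r,[*h,26]))
u,v=proj(r,[*h,44]).astype(int); print(u,v)
for c in [(-50,-40),(50,-40),(50,40),(-50,40)]: print(c,proj(r,[*(O+J@c),44]))
cv2.imwrite('pics/w3b.png',cv2.resize(w[max(v-100,0):v+125,u-150:u+150],(800,600),interpolation=cv2.INTER_CUBIC)); print(max(v-100,0),u-150)
E
```

```text
13.25 [ 429.2 -349.7  147. ] jig [-42.6  16.7] F [ 0.3  0.5 -0.2] Fjig [0.2 0.6] gap 40.3 tips 11.0
hole [ 495.5842 -362.4613] [260.28375155 113.57396516] [260.18380785 112.56482644]
260 113
(-50, -40) [331.39843026 208.4348264 ]
(50, -40) [340.96802083  77.37168374]
(50, 40) [229.44647151  77.41568948]
(-50, 40) [233.57724802 208.85369949]
13 110
```

View pics/w3b.png

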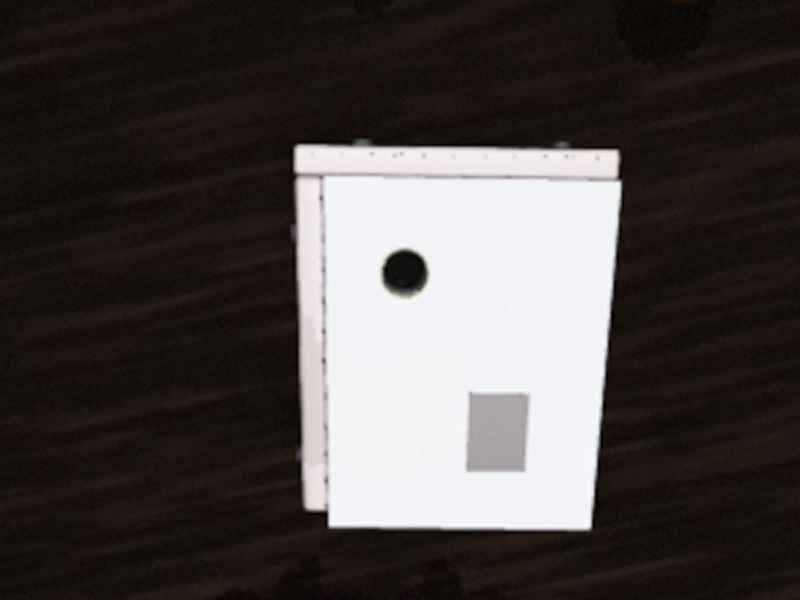

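servo_tool(
  delta_pos=[
    [2,-1,-1],
    [4,-3,-2],
    [6,-4,-3],
    [8,-5.5,-3],
    [10,-6.7,-3],
    [11.7,-7.6,-3],
    [11.7,-7.6,-3],
    [11.7,-7.6,-3],
    [11.7,-7.6,-3],
    [11.7,-7.6,-3],
  ],
  spin=[0,0,0,0,0,0,0,0,0,0],
  jaw=4.4,
)

```text
time_s: 14.3
position: [558.2, -300.5, 175.8]
orientation: [[0.978, -0.21, -0.007], [-0.21, -0.978, -0.007], [-0.005, 0.009, -1.0]]
contact_force: [0.4, 0.0, 0.3]
finger_gap: 43.6
```

```bash
python3 st.py
python3 - <<'E'
from h import *
w,r=snap('wrist','w4')
u,v=proj(r,[625,-314,60]).astype(int)
t=max(v-80,0); l=u-120
print(t,l,proj(r,[625,-314,74])); cv2.imwrite('pics/w4b.png',cv2.resize(w[t:t+180,l:l+240],(800,600),interpolation=cv2.INTER_CUBIC))
E
```

```text
14.3 [ 558.2 -300.5  175.8] jig [73.4 91.6] F [0.4 0.  0.3] Fjig [0.3 0.1] gap 43.6 tips 11.0
[[ 0.978 -0.21  -0.007]
 [-0.21  -0.978 -0.007]
 [-0.005  0.009 -1.   ]]
tool x in jig [ 1.    -0.003] yaw err 1.57421686253017
31 140 [260.98693616 112.62672518]
```

View pics/w4b.png

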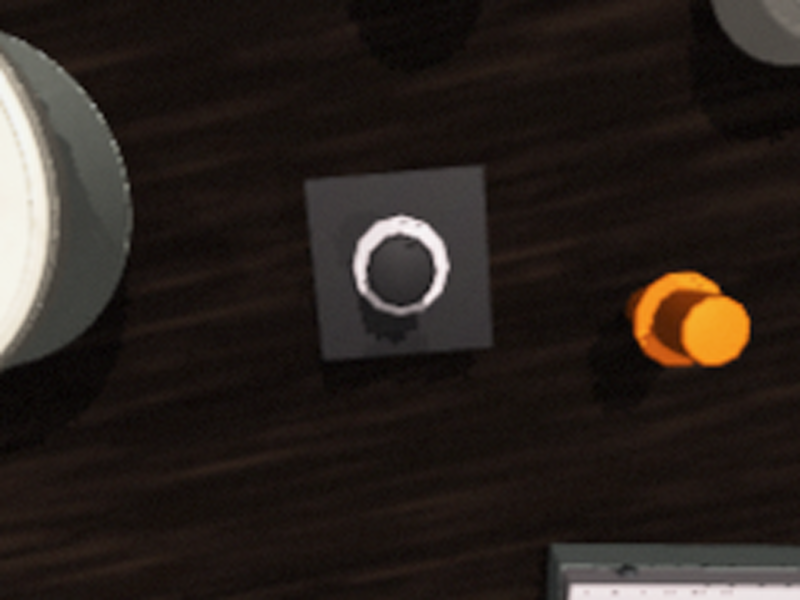

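Run:
```python
from h import *
w,r=load('w4'); w3,r3=load('w3')
a=atz(r,140+402*.3,31+270*.3,74); b=atz(r,140+401*.3,31+265*.3,44); h=atz(r3,110+405*.375,13+271*.375,44)
print(a,b,h, 'jig hole')
s=robot.sense(); R=s['orientation']; d=a-s['position']; print('to handle, tool axes',R.T@(a*[1,1,0]+[0,0,58]-s['position']))
```

```text
[ 625.49503579 -313.81541552   74.        ] [ 625.53841945 -313.73807407   44.        ] [ 494.60217974 -363.4587088    44.        ] jig hole
to handle, tool axes [ 68.95587811  -1.87322321 117.59575949]
```

servo_tool(
  delta_pos=[
    [1.5,-0.1,0],
    [3,-0.1,0],
    [4.5,-0.1,1],
    [6,-0.2,2.5],
    [6.9,-0.19,4],
    [6.9,-0.19,6],
    [6.9,-0.19,7],
    [6.9,-0.19,8],
    [6.9,-0.19,8],
    [6.9,-0.19,8],
  ],
  spin=[0,0,0,0,0,0,0,0,0,0],
)

```text
time_s: 15.35
position: [625.8, -313.8, 96.1]
orientation: [[0.978, -0.21, -0.006], [-0.21, -0.978, -0.008], [-0.004, 0.009, -1.0]]
contact_force: [0.5, 0.1, 0.1]
finger_gap: 44.1
```

```bash
cat > to.py <<'E'
import sys
from h import *
s=robot.sense(); t=np.array([float(x) for x in sys.argv[1:4]]); print(s['position'].round(2),'tool delta mm',(s['orientation'].T@(t-s['position'])).round(2),s['contact_force'].round(1),s['torque'].round(2),s['time_s'])
E
python3 to.py 625.5 -313.8 59
```

```text
[ 625.76 -313.8    96.13] tool delta mm [-0.1  -0.27 37.13] [0.5 0.1 0.1] [ 0.03  0.02 -0.  ] 15.35
```

servo_tool(
  delta_pos=[
    [0,-0.02,1],
    [0,-0.02,2],
    [0,-0.02,3],
    [0,-0.02,3.7],
    [0,-0.02,3.7],
    [0,-0.02,3.7],
    [0,-0.02,3.7],
    [0,-0.02,3.7],
    [0,-0.02,3.7],
    [0,-0.02,3.7],
  ],
  spin=[0,0,0,0,0,0,0,0,0,0],
)

```text
time_s: 16.35
position: [625.7, -313.9, 59.3]
orientation: [[0.978, -0.21, -0.006], [-0.21, -0.978, -0.008], [-0.004, 0.009, -1.0]]
contact_force: [0.5, -0.6, -0.1]
finger_gap: 43.8
```

servo_tool(
  delta_pos=[
    [0,0,0],
    [0,0,0],
    [0,0,0],
    [0,0,0],
    [0,0,0],
    [0,0,0],
    [0,0,0],
    [0,0,0],
    [0,0,0],
    [0,0,0],
  ],
  spin=[0,0,0,0,0,0,0,0,0,0],
  jaw=0.8,
  squeeze=80,
)

```text
time_s: 17.35
position: [625.8, -314.0, 59.6]
orientation: [[0.978, -0.21, -0.005], [-0.21, -0.978, -0.008], [-0.003, 0.009, -1.0]]
contact_force: [-1.5, -0.1, 5.1]
finger_gap: 13.7
```

```bash
python3 to.py 625.5 -313.8 59
```

```text
[ 625.77 -314.03   59.62] tool delta mm [-0.31 -0.18  0.62] [-1.5 -0.1  5.1] [ 0.19  0.14 -0.03] 17.35
```

servo_tool(
  delta_pos=[
    [0,0,-0.5],
    [0,0,-1],
    [0,0,-2],
    [0,0,-3],
    [0,0,-4.5],
    [0,0,-6],
    [0,0,-7],
    [0,0,-7.5],
    [0,0,-7.5],
    [0,0,-7.5],
  ],
  spin=[0,0,0,0,0,0,0,0,0,0],
)

```text
time_s: 18.35
position: [626.0, -313.2, 134.2]
orientation: [[0.978, -0.21, -0.006], [-0.21, -0.978, -0.007], [-0.004, 0.008, -1.0]]
contact_force: [-0.7, 0.4, -0.7]
finger_gap: 13.3
```

```bash
python3 to.py 494.6 -363.5 134
python3 - <<'E'
from h import *
a,p=snap('scene','s5'); b,q=snap('side','d5'); 
X=[625.8,-314,120]
def c(im,P):
    u,v=proj(P,X).astype(int); print(u-50,v-50); return cv2.resize(im[v-50:v+50,u-50:u+50],(400,400),interpolation=cv2.INTER_CUBIC)
cv2.imwrite('pics/m5.png',np.hstack([c(a,p),c(b,q)]))
E
```

```text
[ 626.01 -313.19  134.25] tool delta mm [-117.91   76.78    1.37] [-0.7  0.4 -0.7] [ 0.07 -0.01  0.03] 18.35
218 91
214 99
```

View pics/m5.png

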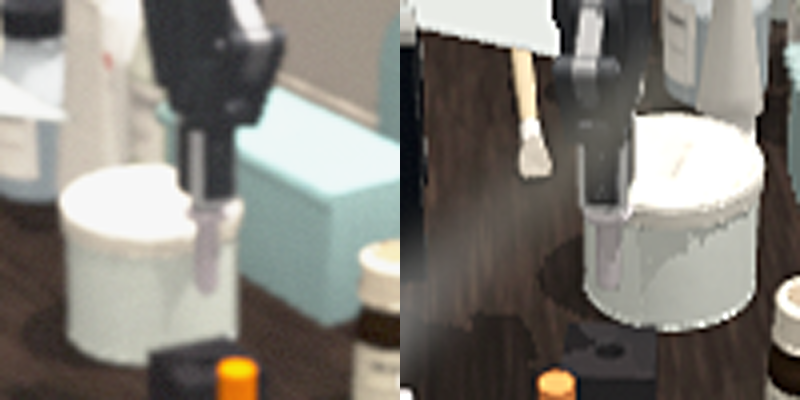

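Run:
```python
from h import *
p=load('s5')[1];q=load('d5')[1]
f=lambda a,b: tri((p,218+a[0]/4,91+a[1]/4),(q,214+b[0]/4,99+b[1]/4))
print('tip',f((205,290),(206,288)),'collar',f((209,212),(207,208)), 'pred tip px',proj(p,[626,-313.5,77])-[218,91],proj(q,[626,-313.5,77])-[214,99],proj(p,[626,-313.5,117])-[218,91],proj(q,[626,-313.5,117])-[214,99])
```

```text
tip [ 625.98209337 -316.22609747   75.85942284] collar [ 627.22275049 -316.31249039  117.06497304] pred tip px [50.6058876  71.72431188] [51.32705152 70.37872279] [50.63378064 52.16357317] [51.08222402 51.84646198]
```

servo_tool(
  delta_pos=[
    [-2,1.2,0],
    [-4,2.6,0],
    [-6,4,0],
    [-8,5.3,0],
    [-10,6.5,0],
    [-11.8,7.67,0],
    [-11.8,7.67,1],
    [-11.8,7.67,2],
    [-11.8,7.67,2.8],
    [-11.8,7.67,2.8],
  ],
  spin=[0,0,0,0,0,0,0,0,0,0],
)

```text
time_s: 19.45
position: [494.5, -362.3, 105.1]
orientation: [[0.978, -0.209, -0.008], [-0.209, -0.978, -0.006], [-0.007, 0.007, -1.0]]
contact_force: [-0.3, -1.1, 0.0]
finger_gap: 13.8
```

```bash
python3 to.py 494.7 -363.5 95
python3 - <<'E'
from h import *
a,p=snap('scene','s6'); b,q=snap('side','d6'); 
X=[494.7,-363.5,55]
def c(im,P):
    u,v=proj(P,X).astype(int); print(u-40,v-40); return cv2.resize(im[v-40:v+40,u-40:u+40],(400,400),interpolation=cv2.INTER_CUBIC)
cv2.imwrite('pics/m6.png',np.hstack([c(a,p),c(b,q)]))
E
```

```text
[ 494.47 -362.28  105.14] tool delta mm [ 0.55  1.07 10.15] [-0.3 -1.1  0. ] [0.07 0.01 0.02] 19.45
180 161
154 158
```

View pics/m6.png

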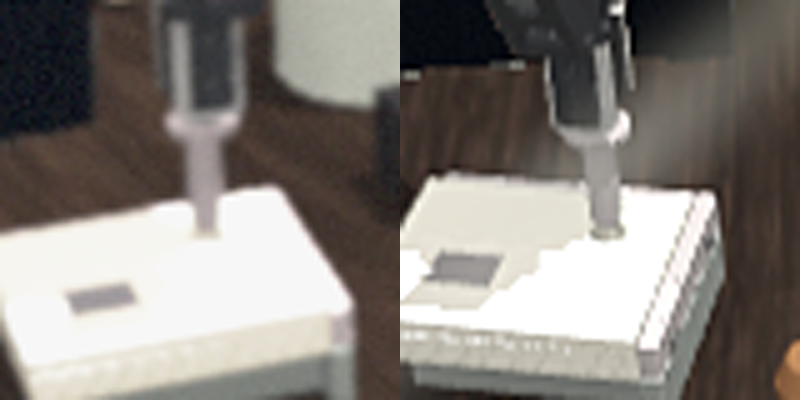

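servo_tool(
  delta_pos=[
    [0.03,0.06,0],
    [0.05,0.1,0],
    [0.05,0.1,0.2],
    [0.05,0.1,0.4],
    [0.05,0.1,0.6],
    [0.05,0.1,0.8],
    [0.05,0.1,1.0],
    [0.05,0.1,1.0],
    [0.05,0.1,1.0],
    [0.05,0.1,1.0],
  ],
  spin=[0,0,0,0,0,0,0,0,0,0],
)

```text
time_s: 20.55
position: [494.8, -364.3, 96.6]
orientation: [[0.978, -0.209, -0.007], [-0.209, -0.978, -0.007], [-0.006, 0.008, -1.0]]
contact_force: [-0.4, -0.7, -1.2]
finger_gap: 13.6
```

```bash
python3 to.py 494.7 -363.5 80;python3 st.py|head -1
```

```text
[ 494.81 -364.26   96.56] tool delta mm [-0.18 -0.85 16.55] [-0.4 -0.7 -1.2] [ 0.1   0.03 -0.03] 20.55
20.55 [ 494.8 -364.3   96.6] jig [24.6 16.1] F [-0.4 -0.7 -1.2] Fjig [-0.3 -0.8] gap 13.6 tips 11.0
```

servo_tool(
  delta_pos=[
    [-0.01,-0.05,0.1],
    [-0.01,-0.06,0.3],
    [-0.01,-0.06,0.5],
    [-0.01,-0.06,0.7],
    [-0.01,-0.06,0.9],
    [-0.01,-0.06,1.1],
    [-0.01,-0.06,1.3],
    [-0.01,-0.06,1.5],
    [-0.01,-0.06,1.5],
    [-0.01,-0.06,1.5],
  ],
  spin=[0,0,0,0,0,0,0,0,0,0],
)

```text
time_s: 21.55
position: [494.7, -363.8, 81.5]
orientation: [[0.978, -0.209, -0.007], [-0.209, -0.978, -0.007], [-0.006, 0.008, -1.0]]
contact_force: [-0.5, -0.1, -0.5]
finger_gap: 13.5
```

```bash
python3 to.py 494.7 -363.5 64;python3 st.py|head -1
```

```text
[ 494.73 -363.76   81.53] tool delta mm [ 1.000e-02 -4.000e-01  1.753e+01] [-0.5 -0.1 -0.5] [ 0.02  0.07 -0.  ] 21.55
21.55 [ 494.7 -363.8   81.5] jig [24.4 16.5] F [-0.5 -0.1 -0.5] Fjig [-0.5 -0.2] gap 13.5 tips 11.0
```

servo_tool(
  delta_pos=[
    [0,0,0.2],
    [0,0,0.4],
    [0,0,0.6],
    [0,0,0.8],
    [0,0,1.0],
    [0,0,1.1],
    [0,0,1.2],
    [0,0,1.3],
    [0,0,1.3],
    [0,0,1.3],
  ],
  spin=[0,0,0,0,0,0,0,0,0,0],
)

```text
time_s: 22.55
position: [494.9, -364.0, 69.6]
orientation: [[0.978, -0.209, -0.006], [-0.209, -0.978, -0.007], [-0.004, 0.008, -1.0]]
contact_force: [-1.6, 1.5, 9.8]
finger_gap: 13.4
```

```bash
python3 to.py 494.7 -363.5 64
```

```text
[ 494.94 -363.99   69.56] tool delta mm [-0.32 -0.47  5.56] [-1.6  1.5  9.8] [0.62 0.4  0.02] 22.55
```

servo_tool(
  delta_pos=[
    [0,0,0.15],
    [0,0,0.2],
    [0,0,0.25],
    [0,0,0.3],
    [0,0,0.35],
    [0,0,0.4],
    [0,0,0.45],
    [0,0,0.5],
    [0,0,0.5],
    [0,0,0.5],
  ],
  spin=[0,0,0,0,0,0,0,0,0,0],
)

```text
time_s: 23.55
position: [495.1, -364.1, 65.7]
orientation: [[0.978, -0.209, -0.005], [-0.209, -0.978, -0.007], [-0.003, 0.008, -1.0]]
contact_force: [-1.9, 3.5, 13.1]
finger_gap: 13.8
```

```bash
python3 to.py 494.7 -363.5 64
```

```text
[ 495.1  -364.09   65.75] tool delta mm [-0.51 -0.51  1.75] [-1.9  3.5 13.1] [0.82 0.62 0.02] 23.55
```

servo_tool(
  delta_pos=[
    [0,0,0.15],
    [0,0,0.18],
    [0,0,0.21],
    [0,0,0.24],
    [0,0,0.27],
    [0,0,0.3],
    [0,0,0.33],
    [0,0,0.33],
    [0,0,0.33],
    [0,0,0.33],
  ],
  spin=[0,0,0,0,0,0,0,0,0,0],
)

```text
time_s: 24.55
position: [495.1, -364.2, 63.6]
orientation: [[0.978, -0.21, -0.004], [-0.21, -0.978, -0.007], [-0.002, 0.007, -1.0]]
contact_force: [-2.4, 3.3, 12.8]
finger_gap: 13.6
```

```bash
python3 to.py 494.7 -363.5 64
```

```text
[ 495.13 -364.18   63.62] tool delta mm [-0.56 -0.57 -0.38] [-2.4  3.3 12.8] [ 0.83  0.69 -0.03] 24.55
```

servo_tool(
  delta_pos=[
    [0,0,0.13],
    [0,0,0.15],
    [0,0,0.17],
    [0,0,0.19],
    [0,0,0.21],
    [0,0,0.23],
    [0,0,0.25],
    [0,0,0.25],
    [0,0,0.25],
    [0,0,0.25],
  ],
  spin=[0,0,0,0,0,0,0,0,0,0],
)

```text
time_s: 25.55
position: [495.1, -364.3, 63.4]
orientation: [[0.978, -0.21, -0.002], [-0.21, -0.978, -0.006], [-0.001, 0.007, -1.0]]
contact_force: [-5.0, 6.6, 26.0]
finger_gap: 13.4
```

```bash
python3 to.py 494.7 -363.5 64
```

```text
[ 495.15 -364.3    63.44] tool delta mm [-0.61 -0.68 -0.57] [-5.   6.6 26. ] [ 1.47  1.26 -0.05] 25.55
```

servo_tool(
  delta_pos=[
    [0,0,0],
    [0,0,0],
    [0,0,0],
    [0,0,0],
    [0,0,0],
    [0,0,0],
    [0,0,0],
    [0,0,0],
    [0,0,0],
    [0,0,0],
  ],
  spin=[0,0,0,0,0,0,0,0,0,0],
)

```text
time_s: 26.55
position: [495.1, -364.2, 63.6]
orientation: [[0.978, -0.21, -0.002], [-0.21, -0.978, -0.006], [-0.001, 0.006, -1.0]]
contact_force: [-2.3, 3.2, 8.3]
finger_gap: 13.5
```

```bash
python3 to.py 494.7 -363.5 64
python3 - <<'E'
from h import *
a,p=snap('scene','s7'); b,q=snap('side','d7'); 
X=[494.7,-363.5,50]
def c(im,P):
    u,v=proj(P,X).astype(int); return cv2.resize(im[v-30:v+30,u-30:u+30],(400,400),interpolation=cv2.INTER_CUBIC)
cv2.imwrite('pics/m7.png',np.hstack([c(a,p),c(b,q)]))
E
```

```text
[ 495.12 -364.24   63.61] tool delta mm [-0.56 -0.63 -0.39] [-2.3  3.2  8.3] [ 0.58  0.51 -0.05] 26.55
```

View pics/m7.png

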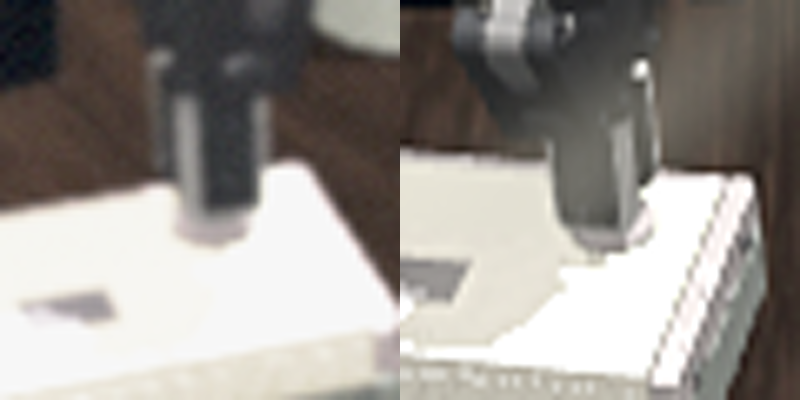

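servo_tool(
  delta_pos=[
    [0,0,0],
    [0,0,0],
    [0,0,0],
    [0,0,0],
    [0,0,0],
    [0,0,0],
    [0,0,0],
    [0,0,0],
    [0,0,0],
    [0,0,0],
  ],
  spin=[0,0,0,0,0,0,0,0,0,0],
  jaw=4.0,
)

```text
time_s: 27.65
position: [495.2, -364.2, 63.6]
orientation: [[0.978, -0.21, -0.002], [-0.21, -0.978, -0.006], [-0.001, 0.006, -1.0]]
contact_force: [0.5, -0.6, 0.4]
finger_gap: 39.7
```

servo_tool(
  delta_pos=[
    [0,0,-0.5],
    [0,0,-1.5],
    [0,0,-3],
    [0,0,-5],
    [0,0,-7],
    [-2,0,-8],
    [-4,0,-9],
    [-6,0,-9],
    [-7,0,-9],
    [-7,0,-9],
  ],
  spin=[0,0,0,0,0,0,0,0,0,0],
)

```text
time_s: 28.65
position: [426.1, -349.0, 154.6]
orientation: [[0.977, -0.211, -0.001], [-0.211, -0.977, -0.006], [0.0, 0.006, -1.0]]
contact_force: [-0.4, -0.4, -0.6]
finger_gap: 40.0
```

```bash
python3 to.py 494.7 -363.5 64
python3 - <<'E'
from h import *
a,p=snap('scene','s8'); b,q=snap('side','d8'); w,r=snap('wrist','w8')
X=[494.7,-363.5,50]
def c(im,P,k,x=X):
    u,v=proj(P,x).astype(int); v=max(v,k); print(u-k,v-k); return cv2.resize(im[v-k:v+k,u-k:u+k],(400,400),interpolation=cv2.INTER_CUBIC)
cv2.imwrite('pics/m8.png',np.vstack([np.hstack([c(b,q,30),c(w,r,70)])[:400],np.hstack([cv2.resize(a[140:290,130:430],(400,200)),cv2.resize(b[140:290,110:410],(400,200))])]))
E
```

```text
[ 426.07 -349.01  154.64] tool delta mm [70.13 -0.88 90.65] [-0.4 -0.4 -0.6] [ 0.03 -0.05  0.  ] 28.65
164 170
192 42
```

View pics/m8.png

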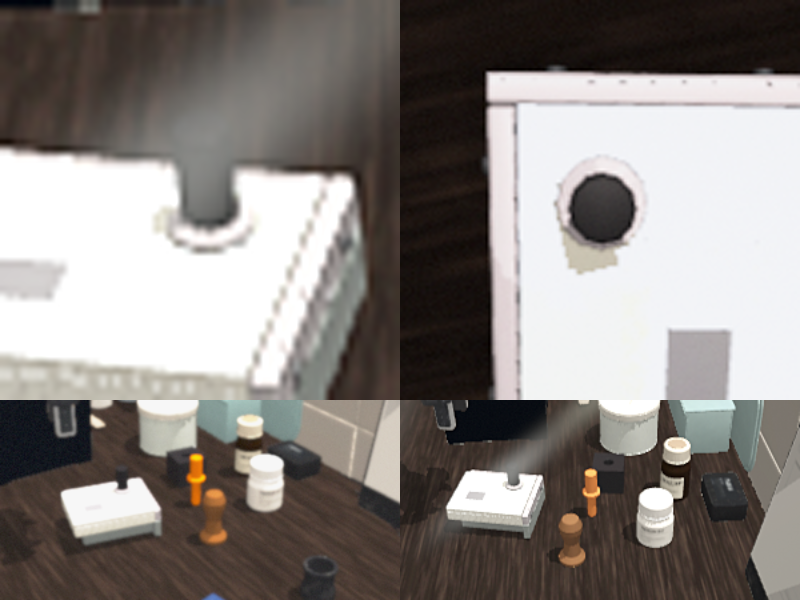

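```bash
python3 -c "
from h import *
print(robot.close_job())"
```

```text
the job is handed in; nothing more can be done
None
```

The job is done and handed in, with the last move ending at 28.7 s. The three plates are home against both fences, and the pin is pushed through them into the jig with its collar on the top plate.

- **Plates:** I pushed the stack to the left fence and then to the far fence, stopping at about 7 N each time. A close wrist picture before the pin went in showed the top plate flush on both fences and its hole open to the jig's hole.
- **Pin:** I took the black pin with the pale collar from the stand and left the orange look-alike alone. It moved the plug at about 13 N. It stopped when the force rose to 26 N, with the tool at 63.4 mm against an expected 63.6 mm.
- **Last check:** After I let go, the pictures showed the pin upright and its collar resting on the plate. The plates were still flush and the gripper touched nothing. The jar, vial, stamp and orange pin looked to be where they started, though I judged this by eye and did not measure it.
- **Disagreements:**
  - My first estimate of the jig's position was 1 to 1.5 mm off from where the plates stopped. I corrected it with a second picture before inserting the pin.
  - The gripper read about 13.5 mm on the 16 mm handle, but the grip held.
  - The collar's seating rests on the force, the height and the pictures. I did not measure any gap under it directly.

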